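# Rock a stuck capillary die out of its holder

## Robot

A 7-joint arm with a two-finger parallel gripper is mounted at the origin on the work surface; the furniture and walls round the work are solid. World frame = base frame: x ahead of the robot, y to its left, z up, the work surface at z = 0. Lengths are in mm, angles in rad, forces in N, time in s.
With the tool pointing down it reaches from about 400 to 875 mm from the base axis. Payload 4.4 kg.
Tool frame: the origin (TCP) lies midway between the tips of the shut fingers; the grasp point (between the pads) lies ctrl.grip_depth behind it (ctrl.grip_depth is the distance from the TCP to the grasp point, in mm); z points along the fingers, y is the line along which they close (so a half turn about z gives the same grasp; the last joint's range is limited). The gripper opens to 85 mm and grips with 20 to 120 N. Pads are 22 mm wide; open, the fingers measure 114 mm over their backs; the gripper's body (76 mm by 85 mm) begins 54 mm behind the grasp point. The pads swing forward as they close: fully open they stand 13 mm farther back than shut.
Start: joints at [1.274, 0.628, 0.038, 1.517, -0.027, 0.996, -0.02], TCP at [148.719, -632.772, 231.313] pointing down, gripper open.
Joint ranges: [-3.06, 3.06], [-0.37, 2.12], [-1.25, 1.32], [0.18, 2.47], [-1.1, 4.24], [0.23, 1.98], [-2.94, 2.94]. Speed limits (rad/s): [2.57, 2.57, 3.14, 3.14, 3.14, 3.14, 3.14].

## Interface

Orientations are given as [roll, pitch, yaw] about the fixed x, y, z axes, in that order (R = Rz(yaw) Ry(pitch) Rx(roll)).
In Python, from cell import ctrl gives the robot as it stands.
- The arm moves only by the tool carry_out, never from a script. Its argument "deltas" is one flat list of numbers, 7 for each row, row after row: the turn, a rotation vector about the tool's x, y, z in degrees, then the shift along the tool's x, y, z in m, then the closure, from -1 (fully open) to 1 (shut). In form: [wx, wy, wz, dx, dy, dz, claw, wx, wy, wz, dx, dy, dz, claw, ...]. A call has 1 to 12 rows; each row shifts and turns the commanded pose from where the row before left it, along the tool's axes as they then stand; what a row does not reach is not made up. A row lasts 1/8 s, in which the tool goes at most 62.5 mm and 10.7 degrees, less where a joint would pass 70% of its speed; a pose out of reach is approached as far as the arm can. A call with a gripper value outside its range is refused whole. The fingers move at their own pace and stop on an object; the grip force is fixed at half the most. Time passes only in rows, so rows that do not move let the fingers close. It gives the time, the measured TCP pose, the force, the opening and the grip force at its end, in the units of the state.
- ctrl.read_state(): the state, without advancing time (a new reading comes with each control period).
- ctrl.get_image(name): name is "scene" or "top" or "wrist"; returns the picture (420x560x3 uint8, red, green, blue); there is no depth.
- ctrl.calibration(name): a dict with "mtx" (3x3 intrinsics, pixels), "R" (3x3) and "t" (3): a world point X has camera coordinates R X + t. Camera axes: x right, y down, z forward; pixel columns grow to the right and rows downward; lengths in mm; the calibration is good to about 2 mm. A picture is of the moment at which its call begins: read the wrist's pose just before it. calibration takes no time and is no camera call; for the wrist camera it gives the pose at the moment of the call.
- ctrl.finish_job(): hands the job in; it is judged then, once.
The state is a dict: "clock": time; "qpos": joint angles; "qd": joint speeds; "tau": joint torques, N m; "eef_pos": TCP position; "tool_rot": TCP orientation; "force": force on the tool from outside, world axes, zero at the start; "torque": the same for the moment, N m; "width": finger opening in mm; "gripper_force": force on a finger pad.
Only numpy, scipy, OpenCV 4.12 (cv2) and the standard library are available. Lean on these libraries where they do the work, as an engineer would, in place of code of your own. Each camera call takes 0.05 s, during which the arm holds its last target. There are 200 camera calls.

## Task

Swing the latch fully aside, off the flange of the capillary die that is stuck in the steel holder block. Then grip the die by its neck and rock it well over from side to side, towards one spring plunger and then the other, at least twice each way, easing it up a little each time until it comes free; a straight pull would only lift the block, which must stay down flat on the bench. Finish while still holding the die upright over its bore, its foot just clear of the block (about 15 mm above its top face), and leave the other dies and the tweezers where they are.

Things in the scene. Friction and masses are not known exactly. Their poses are not given: they have to be found in the camera images.
- holder: loose die holder: plain steel block 90 (x) x 100 (y) x 40 mm high, 2.9 kg, standing free on the bench. Origin: centre of its underside. A 28 mm bore runs down through its middle. Two spring ball plungers (8 mm balls, centred 7 mm below the top face) press on the die from its +y and -y sides, about 37 N each; their round screw heads show on the block's +y and -y faces
- holder_mouth (a point): centre of the bore at the block's top face, 40 mm above the bench; axes as the block's
- die: the stuck die: turned steel, 74 mm long, 0.17 kg, upright. Origin: centre of its foot, z up its axis. From the foot up: 19 mm diameter to 8 mm; tight band 24 mm diameter to 24 mm; flange 34 mm diameter to 30 mm, which rests on the block's top face (foot 24 mm below it); neck 18 mm diameter to 74 mm. The plungers hold the band for the first 9 mm of rise; after about 12 mm it is free
- die_neck (a point): point on the die's axis 56 mm above its foot (32 mm above the block's top face), where to grip it. A straight pull needs about 40 N, more than the block weighs; leaning the die 5 to 9 degrees towards the block's +y, then its -y, about the rim of its flange, easing it up 2 to 3 mm at each lean, walks it out. A lean of under 2.5 degrees is no use
- latch (a joint): angle of the L-shaped dark steel latch on the block: 0 = its short arm lies over the die's flange; grows counter-clockwise seen from above, to 1.3 rad (fully aside). It stays where it is left (about 1.5 N at the knob)
- latch_knob (a point): on the axis of the latch's upright bare-metal knob (13 mm diameter, 26 mm tall, 59 to 85 mm above the bench), 2 mm below its top; it stands 42 mm from the latch's pivot, in front of the block's -x side while the latch is shut
- latch_pivot (a point): the latch's vertical pivot axis, at the top of the latch's 5.5 mm arms (53 mm above the bench); 33 mm towards -x and 30 mm towards -y of the bore in the block's axes
- spare_die: bystander: stepped round die, 32 mm diameter, 30 mm high; origin under its centre
- disc_die: bystander: flat round steel die, 38 mm diameter, 18 mm high; origin under its centre
- tweezers: bystander: steel tweezers, 122 mm long, lying along its y; origin under its middle
Mind the look-alikes: they are no part of the job. What is shaped like the die but green or pink is not meant.

How it is judged:
By the outcome, as a careful person would: the job done as asked, in the order asked, and still so for the second after the job is handed in, while the arm keeps its last pose, push and grip.
It also fails if it takes over 45 s, if anything falls off the work surface, if the arm or the gripper's body presses on something with over 40 N, if the wrist force passes 120 N, or if a joint passes its speed limit or range.

## Working session

There is one attempt and no reset: what is moved stays moved. The work goes in short steps, Python scripts to look and compute and a tool call to move; the robot and the scene stay as the last step left them, time stands still between calls to the robot, and variables do not carry over. Pictures are saved under pics/ and viewed, at most 10 in all, crops included, and the job is handed in when it is done.

Besides the shell and the picture viewer there is one more tool, called after ">>>" as name(argument=value, ...) on one line, values as JSON. carry_out: Moves the arm, as the interface text tells. Its arguments: {"type":"object","properties":{"deltas":{"type":"array"}},"required":["deltas"]}

```bash
mkdir -p pics; cat > h.py <<'E'
import numpy as np, cv2
from cell import ctrl
def snap(n,f):
    im=ctrl.get_image(n); cv2.imwrite('pics/'+f,im[:,:,::-1]); return im
def ray(n,uv,z):
    c=ctrl.calibration(n);M,R,t=[np.array(c[k],float) for k in('mtx','R','t')]
    o=-R.T@t; d=R.T@np.linalg.inv(M)@np.array([uv[0],uv[1],1.])
    return o+d*(z-o[2])/d[2]
def proj(n,X):
    c=ctrl.calibration(n);M,R,t=[np.array(c[k],float) for k in('mtx','R','t')]
    p=M@(R@np.array(X,float)+t); return p[:2]/p[2]
E
python3 - <<'E'
from h import *
s=ctrl.read_state();print({k:np.round(v,3) for k,v in s.items()},ctrl.grip_depth)
a=snap('scene','s0.png');b=snap('top','t0.png')
cv2.imwrite('pics/c0.png',cv2.resize(np.vstack([a,b])[:,:,::-1],(448,600) if 0 else (400,600)))
for n in('scene','top'):
    c=ctrl.calibration(n);print(n,np.round(-np.array(c['R']).T@c['t']),c['mtx'][0][0])
E
```

```text
{'clock': np.float64(0.0), 'qpos': array([ 1.274,  0.629,  0.038,  1.518, -0.027,  0.996, -0.02 ]), 'qd': array([-0.002,  0.   , -0.001,  0.001,  0.001, -0.001,  0.   ]), 'tau': array([ 0.0000e+00, -5.6340e+01,  1.2270e+00, -1.9344e+01,  1.1000e-02,
        1.0000e-02,  0.0000e+00]), 'eef_pos': array([ 148.619, -632.118,  230.382]), 'tool_rot': array([-3.14 , -0.   ,  0.231]), 'force': array([-0.352, -0.278,  0.014]), 'torque': array([-0.012, -0.014, -0.027]), 'gripper_force': np.float64(0.0), 'width': np.float64(85.729)} 18.700000000000003
scene [139. 390. 448.] 383.874133675661
top [ 481. -273.  937.] 400.3764300977965
```

View pics/t0.png

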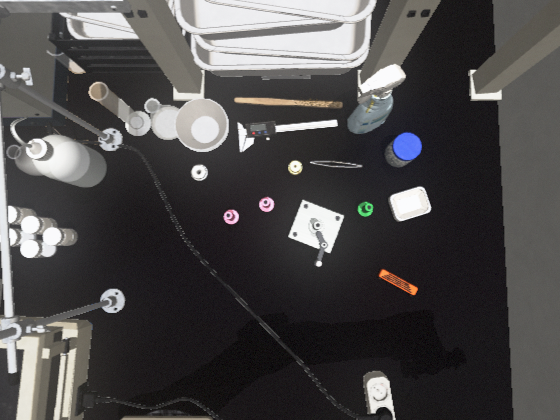

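View pics/s0.png

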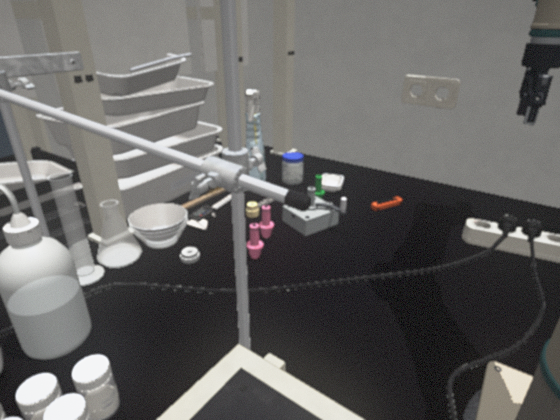

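The top view shows the grey block around (316,228) with the steel die at its middle and the knob near (319,263). The look-alikes are pink at (231,216) and (266,204), and green at (366,209). The scene view shows the block at (312,213). I'll confirm it in a crop.

```bash
python3 - <<'E'
from h import *
a=cv2.imread('pics/t0.png')
cv2.imwrite('pics/c1.png',cv2.resize(a[190:280,260:380],None,fx=6,fy=6,interpolation=cv2.INTER_CUBIC))
g=cv2.cvtColor(a,cv2.COLOR_BGR2GRAY)
m=(g>110).astype(np.uint8);m[:, :280]=0;m[:,350:]=0;m[:195]=0;m[275:]=0
n,l,st,ce=cv2.connectedComponentsWithStats(m)
i=1+np.argmax(st[1:,4]);print(st[i])
print(np.round(ray('top',(316,228),40)),np.round(ray('top',(319,263),85)),np.round(ray('top',(316,227),90)))
for u in((0,0),(560,0),(0,420)):print(np.round(ray('top',u,0)))
E
```

```text
[ 288  200   56   67 1890]
[ 522. -334.   40.] [ 446. -337.   85.] [ 522. -331.   90.]
[1090.  446.    0.]
[1087. -940.    0.]
[ 91. 376.   0.]
```

View pics/c1.png

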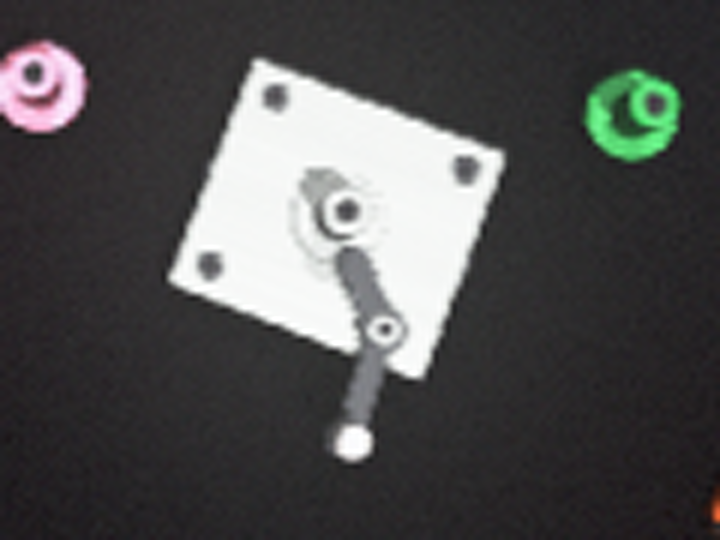

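The crop shows one steel die at crop (346,210) on the block, under the latch's short arm (pivot (385,328), knob (352,440)). The block's long edge has the right 1.1 ratio. The pink and green ones stand free, so this bare-steel die is the one meant.

```bash
cat >> h.py <<'E'
def cp(c): return (260+(c[0]+.5)/6-.5,190+(c[1]+.5)/6-.5)
E
python3 - <<'E'
from h import *
a=cv2.imread('pics/t0.png');g=cv2.cvtColor(a,cv2.COLOR_BGR2GRAY)
C=np.array([ray('top',cp(c),40)[:2] for c in((257,60),(503,155),(422,380),(170,280))])
print('corners',C.round(1),'centre',C.mean(0).round(1))
for i in range(4):
    d=C[(i+1)%4]-C[i];print(np.linalg.norm(d).round(1),np.degrees(np.arctan2(d[1],d[0])).round(1))
die=ray('top',cp((346,210)),90)[:2];pv=ray('top',cp((384,329)),57)[:2];kn=ray('top',cp((353,440)),85)[:2]
yaw=np.radians(-21.8);R=np.array([[np.cos(yaw),-np.sin(yaw)],[np.sin(yaw),np.cos(yaw)]])
print('die',die,'pv',pv,'kn',kn,'pv-die block',R.T@(pv-die),'kn-pv',np.linalg.norm(kn-pv),'block',R.T@(kn-pv),'kn world ang',np.degrees(np.arctan2(*(kn-pv)[::-1])))
print('pv expected',C.mean(0)+R@[-33,-30])
E
```

```text
corners [[ 586.4 -303.7]
 [ 550.7 -395.7]
 [ 466.9 -364.7]
 [ 503.8 -271.1]] centre [ 527.  -333.8]
98.7 -111.2
89.3 159.7
100.6 68.5
88.8 -21.5
die [ 527.27125002 -333.30203282] pv [ 485.65802667 -349.28411058] kn [ 446.59695808 -335.69208992] pv-die block [-32.70205847 -30.29294537] kn-pv 41.35831361198739 block [-41.31528786  -1.88602595] kn world ang 160.81371429095537
pv expected [ 485.17162622 -349.42797432]
```

The measurements agree with the given sizes: bore (527.1,-333.5), yaw -21°, pivot (485.4,-349.4), knob (446.5,-335.6). Moving over with the fingers shut.

>>> carry_out(deltas=[0,0,8.3,0,0,0,1,0,0,8.3,0,0,0,1,0,0,8.3,0,0,0,1,0,0,8.3,0,0,0,1,0,0,0,0.0178,-0.0412,0,1,0,0,0,0.0178,-0.0412,0,1,0,0,0,0.0178,-0.0412,0,1,0,0,0,0.0178,-0.0412,0,1,0,0,0,0.0178,-0.0412,0,1,0,0,0,0.0178,-0.0412,0,1,0,0,0,0.0178,-0.0412,0,1,0,0,0,0.0178,-0.0412,0,1])

```text
clock: 1.6
eef_pos: [395.9, -370.3, 231.1]
tool_rot: [-3.141, 0.0, -0.349]
force: [0.8, -1.1, 0.7]
width: -0.4
gripper_force: 0.0
```

>>> carry_out(deltas=[0,0,0,0.0178,-0.0405,0,1,0,0,0,0.0178,-0.0405,0,1,0,0,0,0,0,0.04,1,0,0,0,0,0,0.04,1,0,0,0,0,0,0.04,1,0,0,0,0,0,0.03,1,0,0,0,0,0,0.013,1,0,0,0,0,0,0,1])

```text
clock: 2.6
eef_pos: [455.9, -307.5, 67.8]
tool_rot: [-3.141, 0.001, -0.349]
force: [0.2, -0.3, 1.0]
width: 0.2
gripper_force: 0.0
```

```bash
python3 - <<'E'
from h import *
a=snap('top','t1.png')
cv2.imwrite('pics/c2.png',cv2.resize(a[180:290,250:390,::-1],None,fx=5,fy=5,interpolation=cv2.INTER_CUBIC))
E
```

```text
(no output)
```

View pics/c2.png

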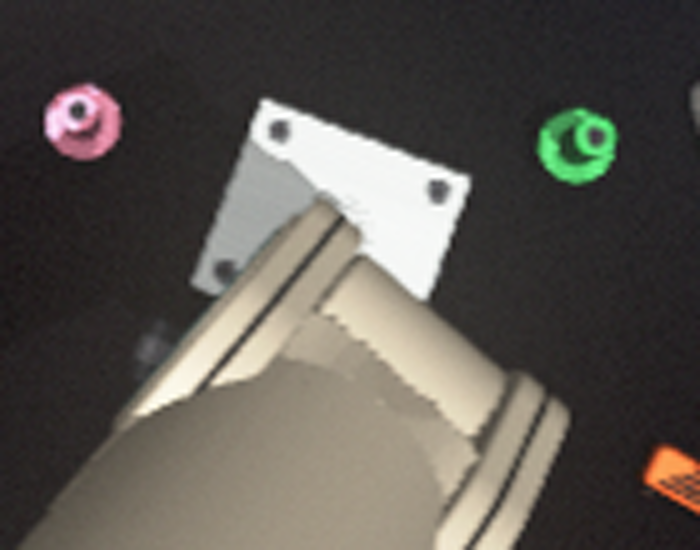

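The arm hides the latch from the top camera, and the block hasn't moved. Closing up to the knob, then swinging about the pivot.

>>> carry_out(deltas=[0,0,0,0,0.0045,0,1,0,0,0,0,0.0045,0,1,0,0,-7.5,-0.0024,0.0056,0,1,0,0,-7.5,-0.0024,0.0056,0,1,0,0,-7.5,-0.0024,0.0056,0,1,0,0,-7.5,-0.0024,0.0056,0,1])

```text
clock: 3.4
eef_pos: [441.0, -336.7, 69.1]
tool_rot: [3.141, -0.001, 0.179]
force: [0.6, 1.8, 0.6]
width: -0.4
gripper_force: 0.7
```

>>> carry_out(deltas=[0,0,-7.5,-0.0024,0.0056,0,1,0,0,-7.5,-0.0024,0.0056,0,1,0,0,-7.5,-0.0024,0.0056,0,1,0,0,-7.5,-0.0024,0.0056,0,1,0,0,-7.5,-0.0024,0.0056,0,1])

```text
clock: 4.03
eef_pos: [441.0, -366.7, 68.8]
tool_rot: [-3.141, 0.0, 0.833]
force: [-0.7, 2.4, 0.2]
width: -0.1
gripper_force: 0.7
```

>>> carry_out(deltas=[0,0,-4,-0.0013,0.003,0,1,0,0,0,0,0,0,1])

```text
clock: 4.28
eef_pos: [442.4, -370.1, 68.7]
tool_rot: [3.141, 0.0, 0.898]
force: [-0.3, 0.2, 0.8]
width: 0.0
gripper_force: 0.2
```

>>> carry_out(deltas=[0,0,-2,-0.0006,0.0015,0,1,0,0,-2,-0.0006,0.0015,0,1])

```text
clock: 4.53
eef_pos: [443.8, -372.6, 68.5]
tool_rot: [-3.141, 0.001, 0.971]
force: [-3.0, 0.9, 0.7]
width: 0.2
gripper_force: 1.8
```

>>> carry_out(deltas=[0,0,-1,-0.0003,0.0008,0,1,0,0,-1,-0.0003,0.0008,0,1])

```text
clock: 4.78
eef_pos: [443.6, -373.1, 68.1]
tool_rot: [-3.138, 0.001, 1.005]
force: [-5.6, 1.8, 5.5]
width: -0.1
gripper_force: 3.3
```

The force has risen to about 6 N with no further travel, so the latch is on its stop. Backing off, rising, turning back and opening.

>>> carry_out(deltas=[0,0,0,0,-0.008,0,1,0,0,0,0,-0.01,0,1,0,0,0,0,0,-0.05,1,0,0,0,0,0,-0.05,1,0,0,9.8,0,0,-0.03,0,0,0,9.8,0,0,-0.02,0,0,0,9.8,-0.02,0,0,0,0,0,9.8,-0.02,0,0,0,0,0,9.8,-0.02,0,0,0,0,0,9.8,-0.02,0,0,0,0,0,9.8,0,0,0,0,0,0,9.9,0,0,0,0])

```text
clock: 6.28
eef_pos: [357.8, -395.0, 218.5]
tool_rot: [3.141, -0.001, -0.372]
force: [-0.1, -0.0, 0.3]
width: 43.1
gripper_force: 0.0
```

```bash
python3 - <<'E'
from h import *
print({k:np.round(v,3) for k,v in ctrl.read_state().items() if k in('eef_pos','tool_rot','width')})
a=snap('top','t2.png');w=snap('wrist','w2.png')
c=lambda x:cv2.resize(x,(400,300),interpolation=cv2.INTER_CUBIC)
cv2.imwrite('pics/c3.png',np.hstack([c(a[190:280,260:380,::-1]),c(w[:,:,::-1])]))
for X in((527.1,-333.5,90),(527.1,-333.5,40)):print(proj('wrist',X))
E
```

```text
{'eef_pos': array([ 357.815, -394.988,  218.468]), 'tool_rot': array([ 3.141e+00, -1.000e-03, -3.720e-01]), 'width': np.float64(43.08)}
[103.42870015  -1.79465312]
[132.52998072  12.94056463]
```

View pics/c3.png

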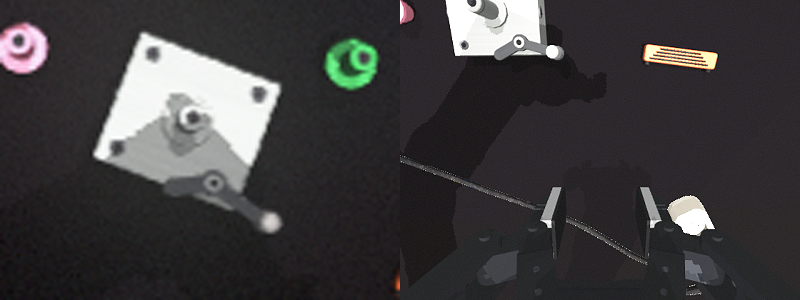

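The latch now lies fully aside (left panel: short arm off the flange, knob at (270,222)) and the block hasn't moved. The wrist view has the die at its top edge, near (490,8). Moving over the die.

>>> carry_out(deltas=[0,0,0,0.0271,-0.0238,0,0,0,0,0,0.0271,-0.0238,0,0,0,0,0,0.0271,-0.0238,0,0,0,0,0,0.0271,-0.0238,0,0,0,0,0,0.0271,-0.0238,0,0,0,0,0,0,0,0.04,0,0,0,0,0,0,0.03,0,0,0,0,0,0,0,0])

```text
clock: 7.38
eef_pos: [525.6, -331.1, 146.0]
tool_rot: [-3.14, 0.005, -0.363]
force: [0.3, 0.3, 0.4]
width: 42.9
gripper_force: 0.0
```

```bash
python3 - <<'E'
from h import *
print({k:np.round(v,3) for k,v in ctrl.read_state().items() if k in('eef_pos','tool_rot','width')})
w=snap('wrist','w3.png')
for X in((527.1,-333.5,90),(527.1,-333.5,46),(586.4,-303.7,40),(503.8,-271.1,40)):print(proj('wrist',X).round(1))
E
```

```text
{'eef_pos': array([ 525.616, -331.116,  146.048]), 'tool_rot': array([-3.14 ,  0.005, -0.363]), 'width': np.float64(42.882)}
[282.8 226.2]
[282.5 203.7]
[211.4 138.9]
[216.9 256.1]
```

View pics/w3.png

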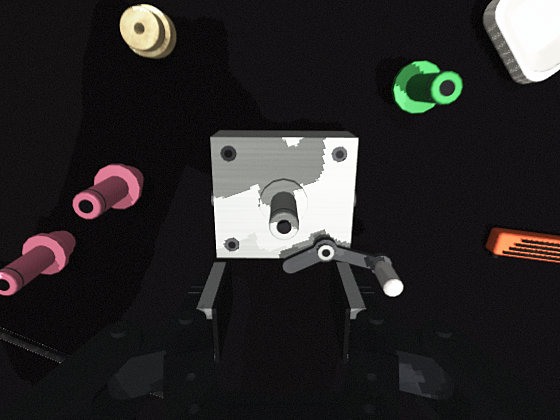

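The die's top ring is at (284,227), 1 px from my prediction (283,226), and the block corner matches too. Fingers on both sides are clear of the latch. Descending and gripping.

>>> carry_out(deltas=[0,0,0,0.002,0.0015,0.02,0,0,0,0,0,0,0.025,0,0,0,0,0,0,0.025,0,0,0,0,0,0,0.022,0,0,0,0,0,0,0,0])

```text
clock: 8.05
eef_pos: [527.6, -334.1, 54.9]
tool_rot: [-3.141, 0.002, -0.366]
force: [0.6, -0.3, 0.8]
width: 42.7
gripper_force: 0.0
```

>>> carry_out(deltas=[0,0,0,0,0,0,0.3,0,0,0,0,0,0,0.4,0,0,0,0,0,0,0.5,0,0,0,0,0,0,0.7,0,0,0,0,0,0,1,0,0,0,0,0,0,1])

```text
clock: 8.8
eef_pos: [529.1, -334.7, 57.3]
tool_rot: [3.142, -0.001, -0.366]
force: [-0.5, 0.2, 7.0]
width: 16.3
gripper_force: 58.3
```

Gripped at 58 N. The arm is compliant, about 3 N/mm. First lean, towards +y, about the flange rim.

>>> carry_out(deltas=[-4,0,0,0,-0.001,-0.002,1,-4,0,0,0,-0.001,-0.002,1,0,0,0,0,0,0,1])

```text
clock: 9.18
eef_pos: [530.2, -330.7, 59.3]
tool_rot: [3.002, 0.001, -0.362]
force: [2.5, -1.6, -9.1]
width: 16.3
gripper_force: 59.6
```

```bash
cat >> h.py <<'E'
from scipy.spatial.transform import Rotation as Ro
def st():
    s=ctrl.read_state(); B=Ro.from_euler('z',-21,degrees=True)
    T=B.inv()*Ro.from_euler('xyz',s['tool_rot']); z=T.as_matrix()[:,2]
    p=B.inv().apply(np.array(s['eef_pos'])-[527.1,-333.5,0])
    print('t',s['clock'],'p_block',p.round(1),'lean+y deg',np.degrees(np.arctan2(-z[1],-z[2])).round(2),'lean+x',np.degrees(np.arctan2(-z[0],-z[2])).round(2),
     'F',B.inv().apply(s['force']).round(1),'M',B.inv().apply(s['torque']).round(2),'w',round(s['width'],1),'g',round(s['gripper_force'],1))
    # die foot if rigid: axis through tool axis, TCP initially 38.5 above foot
    return s
E
python3 -c "
from h import *
st()"
```

```text
t 9.175 p_block [ 1.9  3.7 59.3] lean+y deg 7.99 lean+x -0.0 F [ 2.9 -0.6 -9.1] M [ 0.84 -0.69  0.11] w 16.3 g 59.6
```

>>> carry_out(deltas=[0,0,0,0,0,-0.0013,1,0,0,0,0,0,-0.0012,1,0,0,0,0,0,0,1])

```text
clock: 9.55
eef_pos: [528.7, -331.1, 63.5]
tool_rot: [3.004, 0.002, -0.367]
force: [-1.5, 6.2, 5.2]
width: 16.6
gripper_force: 62.0
```

```bash
python3 -c "
from h import *
st()"
```

```text
t 9.55 p_block [ 0.6  2.8 63.5] lean+y deg 7.87 lean+x 0.13 F [-3.7  5.3  5.2] M [ 1.78  0.78 -0.12] w 16.6 g 62.0
```

Rose by about 4 mm without pulling on the block. Now over to -y.

>>> carry_out(deltas=[4,0,0,0,0.0012,0.0005,1,4,0,0,0,0.0012,0.0005,1,4,0,0,0,0.0012,-0.0005,1,4,0,0,0,0.0012,-0.0005,1,0,0,0,0,0,0,1])

```text
clock: 10.18
eef_pos: [525.8, -337.9, 64.7]
tool_rot: [-2.999, 0.002, -0.37]
force: [-1.9, 3.6, 10.3]
width: 16.6
gripper_force: 62.8
```

```bash
python3 - <<'E'
from h import *
st()
w=snap('wrist','w4.png');a=snap('scene','s4.png')
c=lambda x,s:cv2.resize(x,s,interpolation=cv2.INTER_CUBIC)
cv2.imwrite('pics/c4.png',np.hstack([c(w[90:300,140:420,::-1],(400,300)),c(a[155:260,260:400,::-1],(400,300))]))
E
```

```text
t 10.175 p_block [ 0.4 -4.6 64.7] lean+y deg -8.15 lean+x 0.07 F [-3.1  2.6 10.3] M [1.15 0.87 0.09] w 16.6 g 62.8
```

View pics/c4.png

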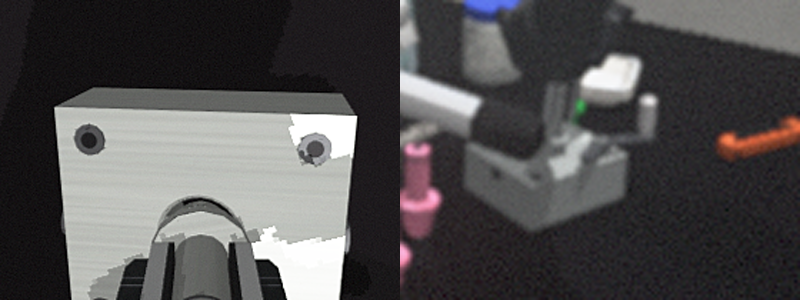

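The wrist view shows the die leaning with the fingers and its flange lifted on one side. Both views show the block flat. Continuing with the second pair of leans.

>>> carry_out(deltas=[0,0,0,0,0,-0.001,1,-4,0,0,0,-0.0012,0.0005,1,-4,0,0,0,-0.0012,0.0005,1,-4,0,0,0,-0.0012,-0.0005,1,-4,0,0,0,-0.0012,-0.0005,1,0,0,0,0,0,0,1])

```text
clock: 11.02
eef_pos: [530.2, -331.6, 66.2]
tool_rot: [3.0, -0.001, -0.363]
force: [-0.5, 6.9, 12.1]
width: 16.2
gripper_force: 63.5
```

```bash
python3 -c "
from h import *
st()"
```

```text
t 11.025 p_block [ 2.2  2.9 66.2] lean+y deg 8.1 lean+x -0.08 F [-2.9  6.2 12.1] M [ 1.01  0.9  -0.11] w 16.2 g 63.5
```

>>> carry_out(deltas=[0,0,0,0,0,-0.001,1,4,0,0,0,0.0012,0.0005,1,4,0,0,0,0.0012,0.0005,1,4,0,0,0,0.0012,-0.0005,1,4,0,0,0,0.0012,-0.0005,1,0,0,0,0,0,-0.001,1,0,0,0,0,0,0,1])

```text
clock: 11.9
eef_pos: [528.4, -338.8, 67.3]
tool_rot: [-3.003, -0.004, -0.368]
force: [1.0, 0.3, 2.7]
width: 16.6
gripper_force: 62.5
```

```bash
python3 - <<'E'
from h import *
st()
w=snap('wrist','w5.png')
cv2.imwrite('pics/c5.png',cv2.resize(w[130:330,140:420,::-1],(784,560),interpolation=cv2.INTER_CUBIC))
E
```

```text
t 11.9 p_block [ 3.1 -4.5 67.3] lean+y deg -7.92 lean+x -0.21 F [0.8 0.7 2.7] M [ 0.14 -0.45 -0.16] w 16.6 g 62.5
```

View pics/c5.png

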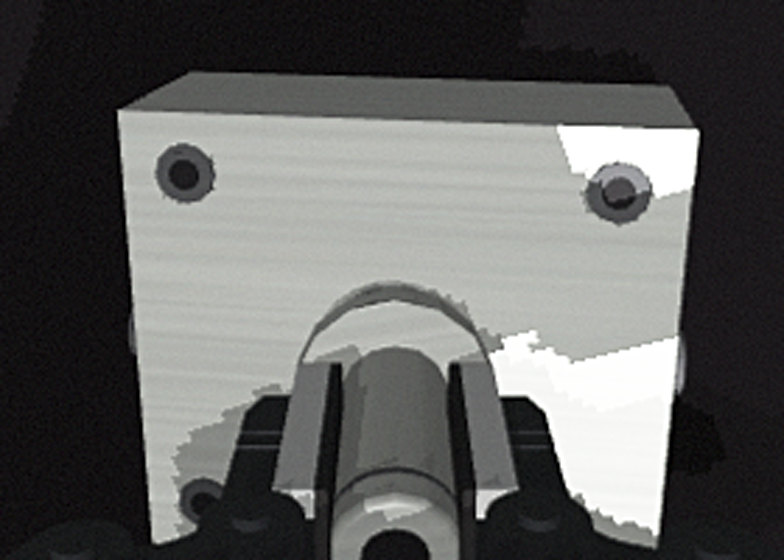

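The die is leaning in the pads and the block is still. I'll check for slip in the pads from the flange edge at crop (390,300) and the top hole at (395,550).

```bash
python3 - <<'E'
from h import *
s=ctrl.read_state();T=Ro.from_euler('xyz',s['tool_rot'])
for sl in(-6,-3,0,3):
  for x0 in (-2,0):
    f=lambda v:proj('wrist',T.apply(v)+s['eef_pos']).round(1)
    print('slip up',sl,x0,f((17+x0,0,11.3-sl)),f((x0,0,-32.7-sl)))
print('obs',(279.3,237),(281,326))
E
```

```text
slip up -6 -2 [281.1 229.4] [281.3 314.7]
slip up -6 0 [281.1 225.5] [281.3 310.1]
slip up -3 -2 [281.2 231.8] [281.3 319.5]
slip up -3 0 [281.2 227.8] [281.3 314.9]
slip up 0 -2 [281.2 234.2] [281.3 324.6]
slip up 0 0 [281.2 230.2] [281.3 319.9]
slip up 3 -2 [281.2 236.8] [281.3 329.8]
slip up 3 0 [281.2 232.7] [281.3 325. ]
obs (279.3, 237) (281, 326)
```

No slip: the die has risen about 10 mm. One more lean to +y, then upright and up.

>>> carry_out(deltas=[-4,0,0,0,-0.0012,0,1,-4,0,0,0,-0.0012,0,1,-4,0,0,0,-0.0012,-0.0005,1,-4,0,0,0,-0.0012,-0.0005,1,0,0,0,0,0,-0.001,1,0,0,0,0,0,0,1])

```text
clock: 12.7
eef_pos: [530.4, -331.7, 68.7]
tool_rot: [3.004, -0.001, -0.366]
force: [3.4, 3.4, 1.1]
width: 16.0
gripper_force: 62.5
```

>>> carry_out(deltas=[4,0,0,0,0.0012,-0.001,1,4,0,0,0,0.0012,-0.001,1,0,0,0,0,0,-0.001,1,0,0,0,0,0,0,1])

```text
clock: 13.2
eef_pos: [527.0, -335.3, 71.4]
tool_rot: [3.141, 0.002, -0.368]
force: [-0.3, -0.5, -2.2]
width: 16.5
gripper_force: 62.2
```

```bash
python3 -c "
from h import *
st()"
```

```text
t 13.2 p_block [ 0.6 -1.8 71.4] lean+y deg 0.05 lean+x 0.09 F [-0.1 -0.6 -2.2] M [-0.04  0.03  0.03] w 16.5 g 62.2
```

Free: only the die's weight remains on the wrist. Raising it.

>>> carry_out(deltas=[0,0,0,0,-0.001,-0.005,1,0,0,0,0,0,-0.005,1,0,0,0,0,0,-0.005,1,0,0,0,0,0,-0.005,1,0,0,0,0,0,-0.005,1,0,0,0,0,0,0,1,0,0,0,0,0,0,1])

```text
clock: 14.08
eef_pos: [528.8, -333.4, 96.5]
tool_rot: [-3.142, 0.0, -0.366]
force: [-0.2, 0.2, -1.7]
width: 16.0
gripper_force: 62.2
```

```bash
python3 - <<'E'
from h import *
st()
w=snap('wrist','w6.png');a=snap('scene','s6.png');b=snap('top','t6.png')
c=lambda x,s:cv2.resize(x[:,:,::-1],s,interpolation=cv2.INTER_CUBIC)
cv2.imwrite('pics/c6.png',np.hstack([c(w[90:390,80:480],(400,300)),c(a[145:250,250:390],(400,300))]))
for X in((586.4,-303.7,40),(503.8,-271.1,40),(550.7,-395.7,40)):print(proj('wrist',X).round(1), ((proj('wrist',X)-[80,90])).round(1))
E
```

```text
t 14.075 p_block [ 1.5  0.7 96.5] lean+y deg -0.0 lean+x 0.01 F [-0.2  0.1 -1.7] M [0.01 0.01 0.03] w 16.0 g 62.2
[193.8 156. ] [113.8  66. ]
[202.8 295.6] [122.8 205.6]
[371.4 156.8] [291.4  66.8]
```

View pics/c6.png

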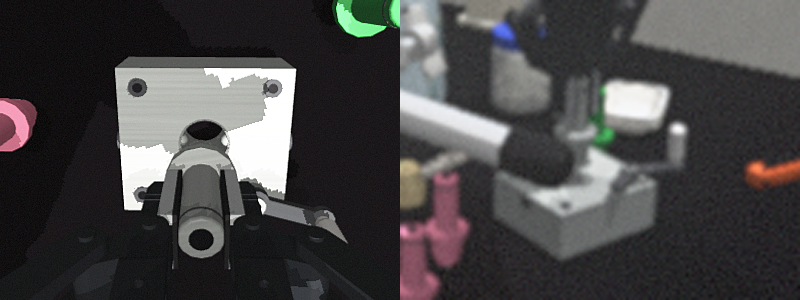

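The die hangs upright over the open bore, the block sits flat, and the latch is aside. The foot is about 15 mm above the top face.

```bash
python3 -c "
from cell import ctrl
print(ctrl.finish_job())"
```

```text
the job is handed in; nothing more can be done
None
```

I swung the latch to its stop, rocked the die (three leans to +y, two to −y, about 8° each) until it came free, and handed the job in at about 14 s with the die held upright over its bore, foot about 15 mm above the block; the block is still flat (it may have slid a millimetre or two), and I touched nothing else.

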